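# Square up a two-piece acrylic plaque in the gluing jig

### The arm

A 6-joint arm with a two-finger parallel gripper is mounted at the origin on the work surface. World frame = base frame: x ahead of the robot, y to its left, z up, the work surface at z = 0. Lengths are in m, angles in rad, forces in N, time in s.
With the tool pointing down it reaches from about 0.3 to 0.875 m from the base axis. Payload 6.4 kg.
Tool frame: the origin (TCP) lies midway between the tips of the shut fingers; the grasp point (between the pads) lies 19 mm behind it; x points along the fingers, y is the direction in which the jaws open and shut, and the axes are right-handed (so a half turn about x gives the same grasp; the last joint's range is limited). The gripper opens to 85 mm and grips with 20 to 120 N. Pads are 22 mm wide; open, the fingers measure 114 mm over their backs; the gripper's body (76 mm by 85 mm) begins 54 mm behind the grasp point. The pads swing forward as they close: fully open they stand 13 mm farther back than shut.
Start: joints at [-1.534, 0.181, 1.607, -0, 1.354, -0.206], TCP at [0.138, -0.558, 0.193] pointing down, gripper open.
Joint ranges: [-2.99, 2.99], [-0.89, 2.07], [0.3, 2.58], [-1.14, 4.28], [0, 2.63], [-3.12, 3.12]. Speed limits (rad/s): [2.57, 2.57, 3.01, 3.14, 3.14, 3.14].

### API

Orientations are given as a unit quaternion [w, x, y, z].
In Python, from bench import ctrl gives the robot as it stands.
- The arm moves only by the tool step_arm, never from a script. Its argument "motion" is a list of rows, each a list of 7 numbers: the shift along the tool's x, y, z in mm, then the turn, a rotation vector about the tool's x, y, z in degrees, then the closure in counts, from 0 (fully open) to 255 (shut). In form: [[tx, ty, tz, rx, ry, rz, hand], ...]. A call has 1 to 10 rows; each row is the pose to reach, as a shift and turn from the pose commanded when the call began, along the tool's axes at that moment; what a row does not reach only later rows make up. A row lasts 1/8 s, in which the tool goes at most 62.5 mm and 10.7 degrees, less where a joint would pass 70% of its speed; a pose out of reach is approached as far as the arm can. A call with a gripper value outside its range is refused whole. The fingers move at their own pace and stop on an object; the grip force is fixed at half the most. Time passes only in rows, so rows that repeat a pose let the fingers close. It gives the time, the measured TCP pose, the force and the opening at its end, in the units of the state.
- ctrl.get_obs(): the state, without advancing time (a new reading comes with each control period).
- ctrl.camera(name): name is "side" or "top" or "wrist"; returns (picture, depth): 480x640x3 uint8, red, green, blue; 480x640 float32, m along the optical axis (not along the pixel's ray), 0 where there is no reading.
- ctrl.camera_info(name): a dict with "fx", "fy", "cx", "cy" (pixels), "dist_coeffs" ([k1, k2, p1, p2, k3] as OpenCV has them; the pictures are not rectified), "T" (4x4, takes a point from camera to world coordinates); the wrist camera has in their place "hand_eye" (4x4, takes a point from camera to tool coordinates, whose origin is the TCP and whose axes are the tool frame's). Camera axes: x right, y down, z forward; pixel columns grow to the right and rows downward; lengths in m; the calibration is good to about 2 mm. A picture is of the moment at which its call begins: read the wrist's pose just before it. camera_info takes no time and is no camera call.
- ctrl.hand_in(): hands the job in, once; it reports no verdict.
The state is a dict: "time_s": time; "q": joint angles; "dq": joint speeds; "joint_efforts": joint torques, N m; "eef_pos": TCP position; "eef_rot": TCP orientation; "wrist_force": force on the tool from outside, world axes, zero at the start; "torque": the same for the moment, N m; "opening": opening from 0.0 (shut) to 1.0 (fully open).
Only numpy, scipy, OpenCV 4.12 (cv2) and the standard library are available. Lean on these libraries where they do the work, as an engineer would, in place of code of your own. Each camera call takes 0.05 s, during which the arm holds its last target. There are 200 camera calls.

### The job

Push the two acrylic pieces along the wooden board into the squaring jig, ready for gluing: both lying flush against the long far fence, the white piece also tight against the end stop on the left, and the orange piece closed up tight against the white one with no gap in the joint. Only push them, flat on the board: do not lift or tip them. Leave everything else on the bench where it is.

Things in the scene. Friction and masses are not known exactly. Their poses are not given: they have to be found in the camera images.
- jig: Squaring jig, fixed to the bench: brown wooden board, 18 mm thick, with an aluminium fence along its far side and an end stop at its left, square to each other. Origin on the bench surface, 18 mm below the board's top; +x runs from the robot's side to the fence, +y along the fence to the stop. The board spans x -150 to +195, y -250 to +250 mm here. It stands turned by up to about 9 degrees.
- fence_face (a point): Point on the near face of the long aluminium fence, level with the board's top, at x = +110, y = 0 mm of the jig; axes as the jig's. The bar is 25 mm wide, stands 25 mm above the board and runs from y -246 to +234 mm.
- stop_face (a point): Point on the right face of the aluminium end stop, level with the board's top, at x = +27, y = +205 mm of the jig; axes as the jig's. The bar is 22 mm wide, stands 25 mm above the board and runs from x -48 to +102 mm.
- clamps (a point): Point on the board half-way between two toggle clamps with red grips that stand swung open behind the fence (at y = +30 and +150 mm, x 140 to 265 mm of the jig, up to 132 mm above the bench). They are fixed and not used.
- white_piece: Loose white acrylic sheet, 120 (its x) x 170 (its y) x 10 mm, about 0.3 kg, lying on the board up to about 12 degrees askew of the jig. Two fixed standoff barrels, 14 mm dia, 18 mm tall, stand on it at x = +-40, y = +65 mm (left end). Origin at the centre of its underside; axes as the jig's when square. Home: origin at x = +50, y = +120 mm of the jig.
- orange_piece: Loose orange acrylic sheet, 120 (its x) x 100 (its y) x 10 mm, about 0.2 kg, right of the white one on the board, up to about 12 degrees askew of the jig. Two fixed standoff barrels, 14 mm dia, 18 mm tall, stand on it at x = +-40, y = -30 mm (right end). Origin at the centre of its underside; axes as the jig's when square. Home: origin at x = +50, y = -15 mm of the jig.
- barrel_left: loose brass standoff barrel, 18 mm dia, 26 mm tall, standing on the jig's board at its front left corner; origin at the centre of its underside
- barrel_right: its twin, standing on the board at the front right corner; origin at the centre of its underside
- glue_bottle: white squeeze bottle with a blue band and a thin clear spout, 44 mm dia, 126 mm tall; origin at the centre of its underside
- tin: black and yellow square tin, 89 x 89 mm, 74 mm tall; origin at the centre of its underside
- wire_reel: upright plywood-ended reel wound red and white, 100 mm dia, 80 mm tall; origin at the centre of its underside
- tape_roll: yellow roll of tape lying flat, 100 mm outer and 76 mm inner dia, 25 mm tall; origin at the centre of its underside
- screwdriver: orange-handled screwdriver, 200 mm long, 26 mm thick, lying at the left, nearer the robot than the jig; origin on the bench under its middle
- led_driver: aluminium LED power supply, 40 x 182 x 30 mm, lying at the right, nearer the robot than the jig; origin at the centre of its underside
Mind the look-alikes: they are no part of the job. Leave any turquoise look-alike of the white_piece alone. Leave any red look-alike of the orange_piece alone.

How it is judged:
At the end, for the whole second after the job is handed in: Both pieces lie flat on the board, at rest, square with the jig within 0.02 rad; each far edge within 2.5 mm of the long fence, the white piece's left edge within 2.5 mm of the end stop, and the joint between the two pieces closed within 2.5 mm (x of white_piece in the frame of jig between 0.0475 and 0.0525 m and angle between the y axis of each of white_piece, orange_piece and the y axis of jig, either way round below 0.02 rad and angle between each of white_piece, orange_piece's own z axis and vertical below 0.03 rad and z of white_piece in the frame of jig between 0.015 and 0.021 m and linear speed of each of white_piece, orange_piece below 0.01 m/s and x of orange_piece in the frame of jig between 0.0475 and 0.0525 m and z of orange_piece in the frame of jig between 0.015 and 0.021 m and y of white_piece in the frame of jig between 0.1175 and 0.1225 m and y of orange_piece in the frame of jig below 0 m and horizontal distance between white_piece and orange_piece below 0.1375 m); the robot touches nothing.
It fails at once if an acrylic piece is lifted (7 mm) or tipped (z of any of white_piece, orange_piece in the frame of jig above 0.025 m or angle between any of white_piece, orange_piece's own z axis and vertical above 0.12 rad).
It fails at once if something else on the bench is moved by more than 20 mm or knocked over (distance of any of barrel_left, barrel_right, glue_bottle, tin, wire_reel, tape_roll, screwdriver, led_driver from where it was at the start of the episode above 0.02 m or angle between any of barrel_left, barrel_right, glue_bottle, tin, wire_reel, tape_roll, led_driver's own z axis and vertical above 0.35 rad).
It also fails if it takes over 54 s, if anything falls off the work surface, if the arm or the gripper's body presses on something with over 40 N, if the wrist force passes 120 N, or if a joint passes its speed limit or range.

## Working session

There is one attempt and no reset: what is moved stays moved. The work goes in short steps, Python scripts to look and compute and a tool call to move; the robot and the scene stay as the last step left them, time stands still between calls to the robot, and variables do not carry over. Pictures are saved under pics/ and viewed, about 8 in all and at most 12, crops included, and the job is handed in when it is done.

Besides the shell and the picture viewer there is one more tool, called as name(argument=value, ...) on one line, values as JSON. step_arm: Moves the arm, as the interface text tells. Its arguments: {"type":"object","properties":{"motion":{"type":"array","items":{"type":"array","items":{"type":"number"}}}},"required":["motion"]}

```bash
mkdir -p pics
cat > h.py <<'E'
import numpy as np, cv2
from bench import ctrl
def save(cam,fn):
    im,d=ctrl.camera(cam); cv2.imwrite(f'pics/{fn}.png',im[:,:,::-1]); np.savez(f'pics/{fn}.npz',im=im,d=d); return im,d
def K(i): return np.array([[i['fx'],0,i['cx']],[0,i['fy'],i['cy']],[0,0,1.]])
def toz(cam,px,z,T=None):
    i=ctrl.camera_info(cam); T=np.array(i['T']) if T is None else T
    u=cv2.undistortPoints(np.array(px,float).reshape(-1,1,2),K(i),np.array(i['dist_coeffs'])).reshape(-1,2)
    r=np.c_[u,np.ones(len(u))]@T[:3,:3].T; o=T[:3,3]
    return o+r*((z-o[2])/r[:,2])[:,None]
E
python3 - <<'E'
from h import *
o=ctrl.get_obs(); print(o['time_s'],o['eef_pos'],o['eef_rot'],o['opening'])
save('top','top1');save('side','side1')
print(ctrl.camera_info('top')['T'],ctrl.camera_info('top')['fx'])
E
```

```text
0.0 [ 0.13823674 -0.5574994   0.19209206] [ 0.0850182   0.701959    0.08624673 -0.7018454 ] 1.0008469483037843
[[ 0.02298004 -0.97842387  0.20532569  0.26465664]
 [-0.9997308  -0.02183255  0.00785273  0.01239269]
 [-0.00320052 -0.20545088 -0.9786622   1.29971117]
 [ 0.          0.          0.          1.        ]] 548.9276619962204
```

View pics/top1.png

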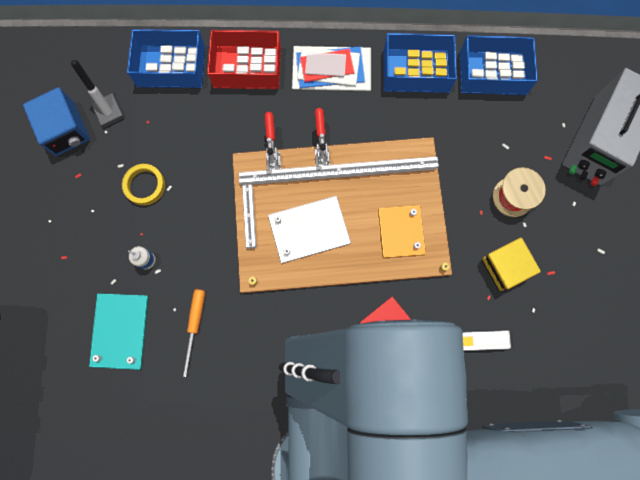

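View pics/side1.png

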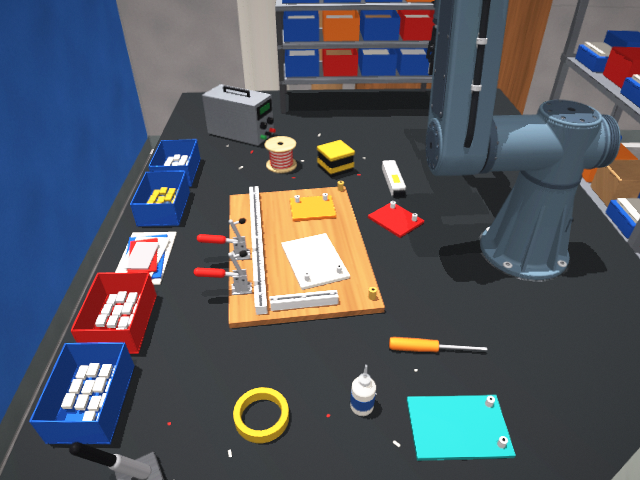

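The top view shows the white piece at about (310,230) and the orange one at (402,232), both on the board. The turquoise look-alike at (118,331) and the red one at (388,312) are off the board, so they are not the ones meant. I'll confirm in an enlarged crop.

Run:
```python
import cv2
im=cv2.imread('pics/top1.png')[130:300,225:460]
cv2.imwrite('pics/crop1.png',cv2.resize(im,None,fx=3.4,fy=3.4,interpolation=cv2.INTER_CUBIC))
```

```text
(no output)
```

View pics/crop1.png

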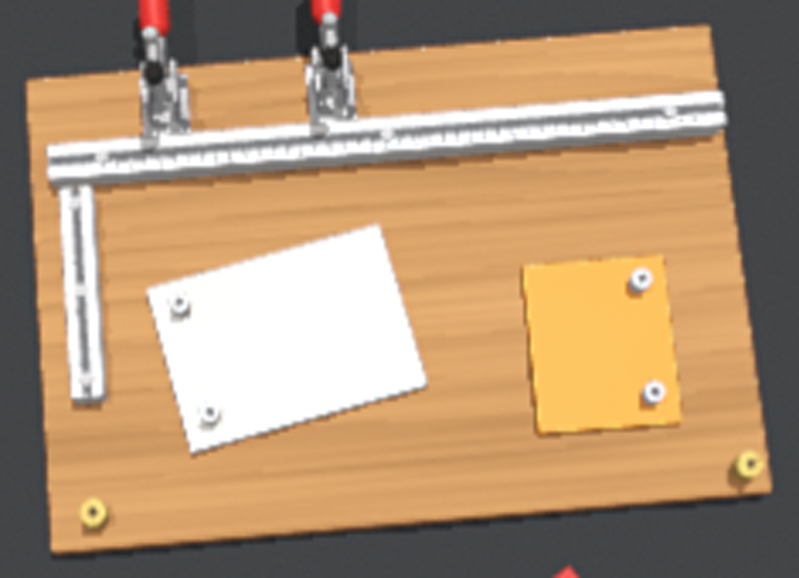

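```bash
cat >> h.py <<'E'
def rig(P,W):
    """fit 2D rigid W = R(th) P + t"""
    P=np.array(P,float);W=np.array(W)[:,:2];p=P.mean(0);w=W.mean(0);a=P-p;b=W-w
    th=np.arctan2((a[:,0]*b[:,1]-a[:,1]*b[:,0]).sum(),(a*b).sum())
    R=np.array([[np.cos(th),-np.sin(th)],[np.sin(th),np.cos(th)]]);t=w-R@p
    return R,t,th,np.linalg.norm(P@R.T+t-W,axis=1)
E
python3 - <<'E'
from h import *
c=lambda L:(np.array(L)+.5)/3.4-.5+[225,130]
B=toz('top',c([(27,80),(711,26),(771,493),(52,553)]),.018)
W=toz('top',c([(148,289),(379,224),(427,383),(192,453)]),.028)
O=toz('top',c([(522,266),(663,255),(680,422),(538,435)]),.028)
R,t,th,e=rig([(.195,.25),(.195,-.25),(-.15,-.25),(-.15,.25)],B)
print('jig',t,np.degrees(th),e)
for n,h,X in (('white',.085,W),('orange',.05,O)):
    r,tt,a,e=rig([(.06,h),(.06,-h),(-.06,-h),(-.06,h)],X)
    print(n,tt,np.degrees(a-th),e,'in jig',R.T@(tt-t))
    print((X[:,:2]-t)@R)
F=toz('top',c([(49,184),(723,125),(97,400)]),.018); print('fence/stop pts',(F[:,:2]-t)@R)
Bz=toz('top',c([(93,513),(748,463)]),.044);print('barrels',(Bz[:,:2]-t)@R,Bz)
np.savez('jig.npz',R=R,t=t,th=th)
i=ctrl.camera_info('wrist'); print(i['hand_eye'],i['fx'])
E
```

```text
jig [ 0.56857875 -0.02921616] 6.0035743117813505 [0.00032587 0.00078582 0.00097981 0.00029564]
white [0.5471463  0.04572496] 11.558260739210056 [0.00090857 0.00016595 0.00102747 0.00094097] in jig [-0.01347677  0.07677172]
[[ 0.02854828  0.17120324]
 [ 0.06231077  0.00535347]
 [-0.05456663 -0.01774107]
 [-0.09019952  0.14827125]]
orange [ 0.54681884 -0.17360849] -0.4842805696166696 [0.00047882 0.00075129 0.0011984  0.0010188 ] in jig [-0.03674264 -0.14132452]
[[ 0.02348092 -0.09226989]
 [ 0.02331629 -0.19240475]
 [-0.09643291 -0.18986535]
 [-0.09733485 -0.09075807]]
fence/stop pts [[ 0.1144881   0.23803051]
 [ 0.11886965 -0.24966754]
 [-0.0457325   0.21259112]]
barrels [[-0.12832138  0.21697777]
 [-0.1309869  -0.22948858]] [[ 0.41826736  0.17315037  0.044     ]
 [ 0.46231259 -0.27114607  0.044     ]]
[[ 4.29071276e-04 -2.60550878e-01  9.65460023e-01 -1.80245259e-01]
 [ 9.99998637e-01  1.65134486e-03  1.23118710e-06  3.31181595e-04]
 [-1.59462823e-03  9.65458706e-01  2.60551231e-01 -6.63433978e-02]
 [ 0.00000000e+00  0.00000000e+00  0.00000000e+00  1.00000000e+00]] 398.8774250535187
```

```bash
cat >> h.py <<'E'
from scipy.spatial.transform import Rotation as Ro
def pose():
    o=ctrl.get_obs(); q=o['eef_rot']; return o,np.array(o['eef_pos']),Ro.from_quat([q[1],q[2],q[3],q[0]])
def plan(targets):
    """targets: (jig x mm, jig y mm, world z mm, yaw deg of tool y rel. jig y) -> rows; linear shifts from now"""
    J=np.load('jig.npz'); o,p,r=pose()
    pj=J['R'].T@(p[:2]-J['t'])*1000
    y=r.as_matrix()[:2,1]; yaw=np.degrees(np.arctan2(y[1],y[0])-np.pi/2-J['th'])
    print('t',o['time_s'],'jig xy',pj.round(1),'z',(p[2]*1000).round(1),'yaw',round(yaw,1),'F',np.round(o['wrist_force'],1),'op',round(o['opening'],2),'q',np.round(o['q'],2))
    for tx,ty,tz,ya in targets:
        w=np.r_[J['R']@np.array([tx,ty])/1000+J['t'],tz/1000]
        s=r.inv().apply(w-p)*1000
        a=np.radians(ya)+J['th']; Y=np.array([-np.sin(a),np.cos(a),0]);X=np.array([0,0,-1.])
        rt=Ro.from_matrix(np.c_[X,Y,np.cross(X,Y)])
        rv=np.degrees((r.inv()*rt).as_rotvec())
        print((tx,ty,tz,ya),s.round(1),rv.round(1))
E
python3 - <<'E'
from h import *
plan([(-125,75,150,0),(-125,75,60,0)])
E
```

```text
t 0.1 jig xy [-483.2 -480.4] z 192.2 yaw -172.1 F [-0.5 -0.1 -0.1] op 1.01 q [-1.53  0.18  1.61 -0.    1.35 -0.21]
(-125, 75, 150, 0) [  43.1 -500.8 -431.2] [-1.721e+02 -1.000e-01 -0.000e+00]
(-125, 75, 60, 0) [ 133.1 -500.7 -431.2] [-1.721e+02 -1.000e-01 -0.000e+00]
```

Run:
```python
from h import *
plan([(-125,75,150,180)])
```

```text
t 0.1 jig xy [-483.2 -480.4] z 192.2 yaw -172.1 F [-0.5 -0.1 -0.1] op 1.01 q [-1.53  0.18  1.61 -0.    1.35 -0.21]
(-125, 75, 150, 180) [  43.1 -500.8 -431.2] [ 7.9 -0.   0.1]
```

step_arm(motion=[[4,-50,-43,8,0,0,0],[8,-100,-86,8,0,0,0],[12,-150,-129,8,0,0,0],[16,-200,-172,8,0,0,0],[20,-250,-215,8,0,0,0],[24,-300,-258,8,0,0,0],[28,-350,-301,8,0,0,0],[32,-400,-344,8,0,0,0],[36,-450,-388,8,0,0,0],[43,-500,-431,8,0,0,0]])

```text
time_s: 1.35
eef_pos: [0.4207, 0.0004, 0.1534]
eef_rot: [0.037, 0.707, 0.036, -0.706]
wrist_force: [1.0, 0.2, -0.2]
opening: 0.999
```

Run:
```python
from h import *
plan([(-125,75,100,180),(-125,75,11,180)])
```

```text
t 1.35 jig xy [-144.    44.9] z 153.4 yaw -180.1 F [ 1.   0.2 -0.2] op 1.0 q [-0.28 -0.14  2.02 -0.    1.26  1.18]
(-125, 75, 100, 180) [ 53.4 -30.2 -18.9] [-0.1 -0.1 -0. ]
(-125, 75, 11, 180) [142.4 -30.2 -18.8] [-0.1 -0.1 -0. ]
```

step_arm(motion=[[50,-30,-19,0,0,0,0],[50,-30,-19,0,0,0,0]])

```text
time_s: 1.6
eef_pos: [0.4323, 0.033, 0.0992]
eef_rot: [-0.037, -0.703, -0.039, 0.709]
wrist_force: [-0.7, 0.1, -0.8]
opening: 0.998
```

Run:
```python
from h import *
plan([(-125,75,40,180),(-125,75,10,180)])
```

```text
t 1.6 jig xy [-129.    76.1] z 99.2 yaw -179.8 F [-0.7  0.1 -0.8] op 1.0 q [-0.2  -0.02  2.03  0.    1.14  1.26]
(-125, 75, 40, 180) [59.2  1.3 -4.5] [0.2 0.5 0.2]
(-125, 75, 10, 180) [89.2  1.4 -4.8] [0.2 0.5 0.2]
```

step_arm(motion=[[30,1,-4,0,0,0,0],[60,1,-4,0,0,0,0],[82,1,-4,0,0,0,0],[88,1,-4,0,0,0,0],[88,1,-4,0,0,0,0]])

```text
time_s: 2.22
eef_pos: [0.4402, 0.0289, 0.0161]
eef_rot: [0.036, 0.706, 0.036, -0.706]
wrist_force: [0.6, -0.1, -0.1]
opening: 1.001
```

Run:
```python
from h import *
plan([(-23,75,11,180)])
im,d=save('wrist','w1')
```

```text
t 2.225 jig xy [-121.6   71.2] z 16.1 yaw -180.1 F [ 0.6 -0.1 -0.1] op 1.0 q [-0.2   0.14  2.07 -0.    0.94  1.26]
(-23, 75, 11, 180) [  5.2  -4.1 -98.6] [-0.1 -0.  -0. ]
```

View pics/w1.png

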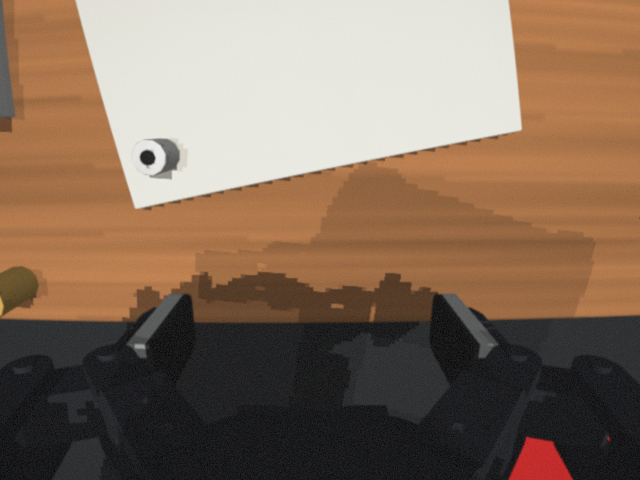

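step_arm(motion=[[6,-4,0,0,0,0,0],[6,-4,-10,0,0,0,0],[6,-4,-20,0,0,0,0],[6,-4,-30,0,0,0,0],[6,-4,-38,0,0,0,0],[6,-4,-44,0,0,0,0]])

```text
time_s: 3.02
eef_pos: [0.4837, 0.0381, 0.0092]
eef_rot: [-0.037, -0.706, -0.037, 0.706]
wrist_force: [-0.8, -0.2, 0.4]
opening: 1.002
```

step_arm(motion=[[0,0,-7,0,0,0,0],[0,0,-14,0,0,0,0],[0,0,-21,0,0,0,0],[0,0,-28,0,0,0,0],[0,0,-35,0,0,0,0],[0,0,-40,0,0,0,0]])

```text
time_s: 3.78
eef_pos: [0.5234, 0.0422, 0.0093]
eef_rot: [0.036, 0.706, 0.036, -0.706]
wrist_force: [0.6, 0.2, -0.8]
opening: 1.003
```

Run:
```python
from h import *
plan([(-23,75,11,180)])
im,d=save('wrist','w2')
save('top','top2')
```

```text
t 3.775 jig xy [-37.4  75.8] z 9.3 yaw -180.1 F [ 0.6  0.2 -0.8] op 1.0 q [-0.15  0.32  1.86  0.    0.97  1.32]
(-23, 75, 11, 180) [ -1.7   0.7 -14.4] [-0.1 -0.  -0. ]
```

View pics/w2.png

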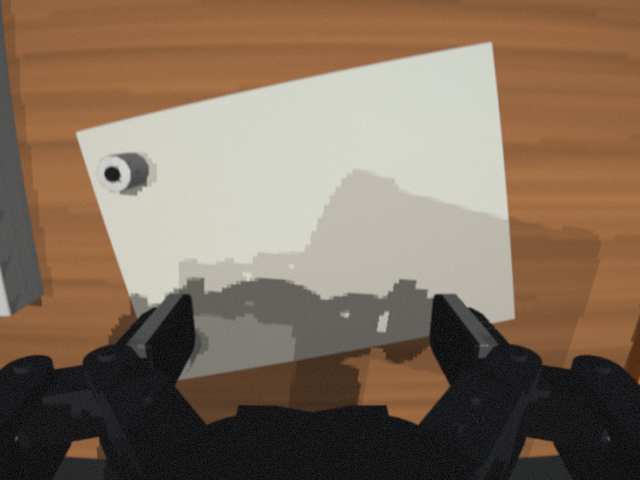

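```bash
cat >> h.py <<'E'
def wT(p,r):
    T=np.eye(4);T[:3,:3]=r.as_matrix();T[:3,3]=p; return T@np.array(ctrl.camera_info('wrist')['hand_eye'])
def injig(W):
    J=np.load('jig.npz'); return ((W[:,:2]-J['t'])@J['R']*1000).round(1)
E
python3 - <<'E'
from h import *
o,p,r=pose(); T=wT(p,r)
print('white corners now',injig(toz('wrist',[(77,132),(491,42),(515,319),(180,380)],.028,T)))
d=np.load('pics/w2.npz')['d']; i=ctrl.camera_info('wrist')
for (u,v) in [(188,300),(175,305),(160,325),(440,300),(455,310),(330,300),(450,200),(560,200)]:
    z=d[v,u]; q=cv2.undistortPoints(np.array([[[u,v]]],float),K(i),np.array(i['dist_coeffs'])).ravel()
    P=T@np.r_[q*z,z,1]; pt=(np.array(i['hand_eye'])@np.r_[q*z,z,1])[:3]
    print((u,v),'depth',z,'jig',injig(P[None,:3]),'z',P[2]*1000,'tool',(pt*1000).round(1))
E
```

```text
white corners now [[ 28.6 170.9]
 [ 62.1   6.6]
 [-54.6 -17.5]
 [-86.3 138.3]]
(188, 300) depth 0.13553947 jig [[-28. 118.]] z 64.62879823496803 tool [-55.3 -42.3  -9.3]
(175, 305) depth 0.12576662 jig [[-25.5 119.2]] z 74.07158765837265 tool [-64.7 -43.5 -11.8]
(160, 325) depth 0.1131009 jig [[-25.6 119.2]] z 87.23499327320563 tool [-77.9 -43.5 -11.7]
(440, 300) depth 0.13092795 jig [[-26.1  32.9]] z 68.86247216060833 tool [-59.5  42.8 -11.4]
(455, 310) depth 0.12322329 jig [[-25.9  30.6]] z 76.80006577019931 tool [-67.4  45.1 -11.5]
(330, 300) depth 0.17570888 jig [[-44.6  67.5]] z 27.50044324594153 tool [-18.1   8.3   7.3]
(450, 200) depth 0.16465299 jig [[ 0.1 17.8]] z 26.88995700413471 tool [-17.5  57.8 -37.5]
(560, 200) depth 0.17449142 jig [[ -1.3 -37. ]] z 17.05115092445539 tool [ -7.7 112.6 -36.2]
```

Run:
```python
from h import *
o,p,r=pose()
d=np.load('pics/w2.npz')['d']; i=ctrl.camera_info('wrist')
v,u=np.mgrid[280:480:10,100:330:10]
q=cv2.undistortPoints(np.c_[u.ravel(),v.ravel()].astype(float).reshape(-1,1,2),K(i),np.array(i['dist_coeffs'])).reshape(-1,2)
z=d[v,u].ravel()
P=np.c_[q*z[:,None],z]@np.array(i['hand_eye'])[:3,:3].T+np.array(i['hand_eye'])[:3,3]
X=(P[:,0]*1000).reshape(u.shape).round().astype(int)
print('     ',u[0]); 
for k in range(len(X)): print(v[k,0],X[k])
```

```text
[100 110 120 130 140 150 160 170 180 190 200 210 220 230 240 250 260 270
 280 290 300 310 320]
280 [ -8  -8  -7 -17 -17 -18 -18 -18 -18 -18 -18 -19 -17 -18 -18 -19 -18 -17
 -17 -18 -18 -19 -19]
290 [  -9   -7  -10  -18 -180  -19  -18  -19  -18  -18  -19  -18  -18  -18
  -18  -19  -18  -17  -18  -18  -19  -18  -18]
300 [ -8  -7  -8 -18 -19 -18 -19 -61 -60 -54 -19 -19 -17 -19 -18 -18 -18 -18
 -19 -18 -19 -18 -17]
310 [ -8  -8  -8  -8 -19 -60 -68 -67 -64 -54 -18 -17 -17 -17 -17 -19 -18 -19
 -18 -18 -18 -19 -18]
320 [ -8  -9  -8  -8 -67 -74 -74 -74 -64 -55 -19 -19 -18 -17 -17 -19 -19 -17
 -18 -17 -18 -17 -19]
330 [ -8  -7  -8 -74 -81 -80 -81 -74 -66 -56 -18 -17 -18 -17 -18 -18 -19 -18
 -18 -18 -19 -19 -18]
340 [ -8  -8 -79 -86 -86 -88 -81 -75 -67 -57 -20 -17 -18 -18 -19 -17 -17 -18
 -18 -17 -19 -17 -19]
350 [ -97  -96  -93  -92  -88  -89  -84  -75  -67  -58  -17  -18  -18  -18
  -18  -17  -18  -18  -18  -18  -19  -17 -180]
360 [-99 -97 -98 -97 -97 -88 -84 -76 -69 -36 -18 -19 -18 -18 -19 -18 -18 -18
 -18 -19 -19  -7  -9]
370 [-103 -102 -102 -102 -102  -89 -108  -77  -69  -19  -18  -18  -1
[... 573 characters left out ...]
124 -124 -124 -123 -124 -124   -8 -115 -116
 -116 -115 -117 -115 -116 -115 -116 -116 -116]
430 [-103 -116 -125 -126 -126 -126 -126 -125 -126 -126 -126 -126 -119 -119
 -119 -118 -118 -118 -118 -119 -119 -118 -119]
440 [-101 -113 -124 -128 -128 -128 -129 -128 -129 -129 -129 -130 -131 -121
 -122 -122 -123 -122 -121 -122 -121 -121 -120]
450 [  -9 -107 -119 -129 -131 -130 -130 -130 -132 -133 -133 -132 -133 -133
 -123 -124 -123 -124 -124 -125 -124 -124 -124]
460 [   9 -107 -119 -117 -133 -132 -133 -135 -135 -134 -135 -135 -135 -134
 -135 -126 -126 -126 -126 -126 -126 -126 -127]
470 [   9    9 -118 -118 -133 -137 -137 -137 -136 -137 -137 -136 -135 -136
 -136 -136 -128 -129 -128 -128 -128 -128 -128]
```

The wrist view shows that the piece hasn't moved. The fingers passed above it, and the depth puts the open tips about 50 mm short of where the TCP data implies. I'll check this with the side camera.

Run:
```python
from h import *
im,d=save('side','side2')
i=ctrl.camera_info('side');T=np.array(i['T']);o,p,r=pose()
def proj(P):
    R=T[:3,:3].T; return cv2.projectPoints((np.array(P)-T[:3,3])@R.T,np.zeros(3),np.zeros(3),K(i),np.array(i['dist_coeffs']))[0].reshape(-1,2)
t=[p, p+r.apply([-.013,-.0425,0]),p+r.apply([-.053,-.0425,0]),p+r.apply([-.053,.0425,0])]
px=proj(t);print(px.round(0))
c=px[0].astype(int); x0,y0=c[0]-80,c[1]-90
cr=cv2.resize(im[y0:y0+120,x0:x0+160],None,fx=5,fy=5,interpolation=cv2.INTER_CUBIC)[:,:,::-1].copy()
for q in px: cv2.circle(cr,tuple(((q-[x0,y0])*5).astype(int).tolist()),4,(255,0,255),1)
cv2.imwrite('pics/sc.png',cr)
```

```text
[[323. 262.]
 [326. 270.]
 [326. 258.]
 [321. 235.]]
```

View pics/sc.png

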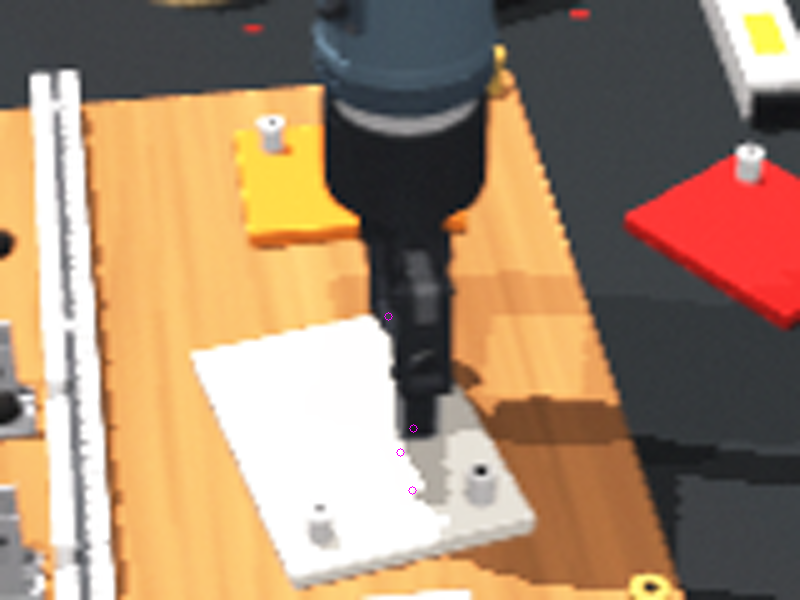

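The side view agrees: the open tip, at crop pixel (418,432), falls on the -53 mm marker. So the reported TCP lies about 40 mm beyond the real shut tips. I'll go back behind the piece and lower by about 39 mm more, with care.

step_arm(motion=[[0,0,45,0,0,0,0],[0,0,85,0,0,0,0],[15,0,85,0,0,0,0],[28,0,85,0,0,0,0],[33,0,85,0,0,0,0],[36,0,85,0,0,0,0],[36,0,85,0,0,0,0]])

```text
time_s: 4.8
eef_pos: [0.4387, 0.0335, -0.0269]
eef_rot: [-0.036, -0.706, -0.037, 0.706]
wrist_force: [0.3, 0.7, 0.1]
opening: 0.999
```

Run:
```python
from h import *
plan([(-30,75,-30,180)])
```

```text
t 4.8 jig xy [-122.7   75.9] z -26.9 yaw -180.1 F [0.3 0.7 0.1] op 1.0 q [-0.19  0.23  2.08  0.    0.83  1.27]
(-30, 75, -30, 180) [  3.1   0.8 -92.7] [-0.1  0.   0. ]
```

step_arm(motion=[[4,0,0,0,0,0,0],[4,0,-10,0,0,0,0],[4,0,-20,0,0,0,0],[4,0,-30,0,0,0,0],[4,0,-38,0,0,0,0],[4,0,-45,0,0,0,0],[4,0,-52,0,0,0,0]])

```text
time_s: 5.68
eef_pos: [0.4903, 0.039, -0.0308]
eef_rot: [-0.036, -0.706, -0.037, 0.706]
wrist_force: [-1.5, 0.5, 0.7]
opening: 1.002
```

```bash
cat >> h.py <<'E'
def corners(fn,box=None):
    """white & orange top-face outlines from wrist picture, jig mm"""
    o,p,r=pose(); im,d=save('wrist',fn); return wT(p,r),im,d
def pieces(T,d,im,cam='wrist'):
    i=ctrl.camera_info(cam); v,u=np.mgrid[0:480,0:640]
    q=cv2.undistortPoints(np.c_[u.ravel(),v.ravel()].astype(float).reshape(-1,1,2),K(i),np.array(i['dist_coeffs'])).reshape(-1,2)
    z=d.ravel(); P=np.c_[q*z[:,None],z]@T[:3,:3].T+T[:3,3]; Z=P[:,2].reshape(480,640)*1000
    return Z
E
python3 - <<'E'
from h import *
plan([(-27,75,-31,180)]); save('wrist','w3')
E
```

```text
t 5.675 jig xy [-70.7  76. ] z -30.8 yaw -180.1 F [-1.5  0.5  0.7] op 1.0 q [-0.16  0.33  1.95  0.    0.86  1.3 ]
(-27, 75, -31, 180) [  0.2   0.9 -43.7] [-0.1  0.   0. ]
```

View pics/w3.png

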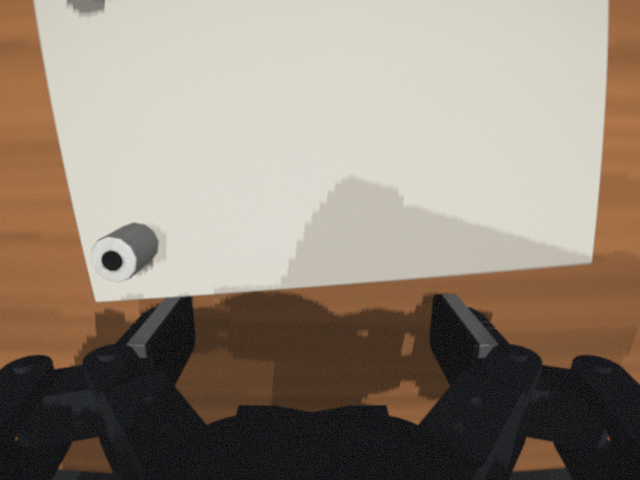

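Contact is good now: the near edge runs from (95,301) to (593,262) and is turning square. I'll keep pushing.

step_arm(motion=[[0,0,-7,0,0,0,0],[0,0,-14,0,0,0,0],[0,0,-21,0,0,0,0],[0,0,-28,0,0,0,0],[0,0,-35,0,0,0,0],[0,0,-40,0,0,0,0],[0,0,-43,0,0,0,0],[0,0,-43,0,0,0,0]])

```text
time_s: 6.72
eef_pos: [0.5334, 0.0432, -0.0306]
eef_rot: [0.036, 0.706, 0.036, -0.706]
wrist_force: [1.0, 0.5, 0.8]
opening: 1.001
```

```bash
cat >> h.py <<'E'
def height(T,d,cam='wrist'): return pieces(T,d,None,cam)
E
python3 - <<'E'
from h import *
plan([(-22,75,-31,180)]); T,im,d=corners('w4')
h=im.astype(int); m=((h.min(2)>115)&(h.max(2)-h.min(2)<40)).astype(np.uint8)
n,l,s,c=cv2.connectedComponentsWithStats(m); k=1+s[1:,4].argmax(); print(s[k])
e=[]
for name,pts in (('near',[(x,np.where(l[:,x]==k)[0].max()) for x in (250,300,350,400)]),('right',[(np.where(l[y]==k)[0].max(),y) for y in (40,100,160,200)])):
    print(name,pts,injig(toz('wrist',pts,.028,T)).tolist())
E
```

```text
t 6.725 jig xy [-27.4  75.7] z -30.6 yaw -180.1 F [1.  0.5 0.8] op 1.0 q [-0.14  0.41  1.84  0.    0.89  1.33]
(-22, 75, -31, 180) [ 0.4  0.7 -5.4] [-0.1 -0.1 -0. ]
[    57      0    571    297 157374]
near [(250, np.int64(296)), (300, np.int64(296)), (350, np.int64(296)), (400, np.int64(296))] [[-14.9, 95.9], [-14.9, 79.4], [-14.9, 62.9], [-15.0, 46.2]]
right [(np.int64(623), 40), (np.int64(616), 100), (np.int64(608), 160), (np.int64(601), 200)] [[66.9, -18.3], [49.1, -18.3], [30.6, -18.5], [17.7, -18.3]]
```

step_arm(motion=[[0,0,6,0,0,0,0],[-30,0,6,-5,0,0,0],[-60,0,6,-15,0,0,0],[-60,40,-20,-25,0,0,0],[-60,80,-40,-35,0,0,0],[-60,115,-60,-45,0,0,0],[-60,127,-67,-55,0,0,0],[-60,127,-67,-65,0,0,0],[-60,127,-67,-75,0,0,0],[-60,127,-67,-85,0,0,0]])

```text
time_s: 8.02
eef_pos: [0.612, -0.0762, 0.0291]
eef_rot: [0.505, 0.495, 0.505, -0.495]
wrist_force: [1.0, 1.2, -0.7]
opening: 1.0
```

Run:
```python
from h import *
plan([(40,-52,29,270),(40,-52,-31,270)])
```

```text
t 8.025 jig xy [ 38.3 -51.3] z 29.1 yaw -94.8 F [ 1.   1.2 -0.7] op 1.0 q [-0.32  0.46  1.61  0.    1.08 -0.34]
(40, -52, 29, 270) [0.1 1.7 0.5] [-4.8 -0.   0. ]
(40, -52, -31, 270) [60.1  1.8  0.6] [-4.8 -0.   0. ]
```

step_arm(motion=[[30,2,0,-5,0,0,0],[50,2,0,-5,0,0,0],[58,2,0,-5,0,0,0],[60,2,0,-5,0,0,0],[60,2,0,-5,0,0,0]])

```text
time_s: 8.65
eef_pos: [0.6151, -0.0763, -0.0301]
eef_rot: [0.525, 0.474, 0.525, -0.474]
wrist_force: [-0.5, 0.2, 1.0]
opening: 1.003
```

Run:
```python
from h import *
plan([(40,20,-31,270)])
```

```text
t 8.65 jig xy [ 41.3 -51.7] z -30.1 yaw -90.1 F [-0.5  0.2  1. ] op 1.0 q [-0.31  0.55  1.61  0.    0.97 -0.42]
(40, 20, -31, 270) [  0.8  -1.5 -71.7] [-0.1  0.  -0. ]
```

step_arm(motion=[[0,-1,-15,0,0,0,0],[0,-1,-24,0,0,0,0],[0,-1,-32,0,0,0,0],[0,-1,-40,0,0,0,0],[0,-1,-48,0,0,0,0],[0,-1,-56,0,0,0,0],[0,-1,-63,0,0,0,0],[0,-1,-68,0,0,0,0],[0,-1,-70,0,0,0,0]])

```text
time_s: 9.78
eef_pos: [0.6063, -0.0063, -0.0308]
eef_rot: [0.525, 0.473, 0.525, -0.473]
wrist_force: [0.2, -1.7, 1.9]
opening: 0.997
```

step_arm(motion=[[0,0,-2,0,0,0,0],[0,0,-4,0,0,0,0],[0,0,-4,0,0,0,0]])

```text
time_s: 10.15
eef_pos: [0.6059, -0.0024, -0.0308]
eef_rot: [0.525, 0.474, 0.525, -0.474]
wrist_force: [0.5, -0.6, -0.0]
opening: 0.995
```

Run:
```python
from h import *
plan([(40,20,-31,270)])
T,im,d=corners('w5')
h=im.astype(int); m=((h.min(2)>115)&(h.max(2)-h.min(2)<40)).astype(np.uint8)
for x in (260,320,380): 
    y=np.where(m[:310,x])[0].max(); print(x,y,injig(toz('wrist',[(x,y)],.028,T)))
```

```text
t 10.15 jig xy [39.9 22.7] z -30.8 yaw -90.1 F [ 0.5 -0.6 -0. ] op 0.99 q [-0.2   0.53  1.65  0.    0.96 -0.3 ]
(40, 20, -31, 270) [0.2 0.1 2.7] [-0.1 -0.   0. ]
260 279 [[23.7 40.5]]
320 285 [[43.3 38.4]]
380 296 [[63.1 34.5]]
```

View pics/w5.png

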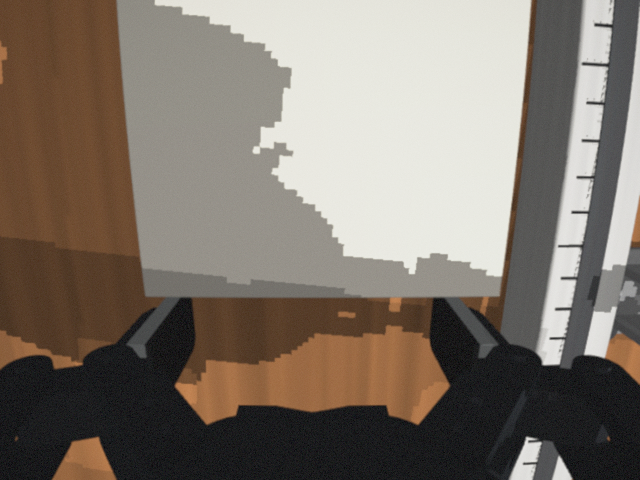

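The white piece's right edge is level at row 297, so it is square, with a thin gap left at the fence. I'll close it onto the stop in small steps.

step_arm(motion=[[0,0,-1,0,0,0,0],[0,0,-1,0,0,0,0]])

```text
time_s: 10.45
eef_pos: [0.6057, -0.0016, -0.0308]
eef_rot: [0.525, 0.474, 0.525, -0.474]
wrist_force: [-0.1, -0.4, 0.0]
opening: 1.001
```

step_arm(motion=[[0,0,-1,0,0,0,0],[0,0,-1,0,0,0,0]])

```text
time_s: 10.7
eef_pos: [0.6056, -0.0005, -0.0308]
eef_rot: [0.525, 0.474, 0.525, -0.474]
wrist_force: [0.2, -0.6, 0.1]
opening: 0.999
```

Run:
```python
from h import *
plan([(40,20,-31,270)])
T,im,d=corners('w6'); i=im.astype(int)
# row profile of near edge and fence strip
for y in (60,200):
    print(y,[(x,im[y,x].tolist()) for x in range(496,560,4)])
print([(y,im[y,320].tolist()) for y in range(286,306,2)])
```

```text
t 10.7 jig xy [39.8 24.7] z -30.8 yaw -90.1 F [ 0.2 -0.6  0.1] op 1.0 q [-0.2   0.53  1.65  0.    0.96 -0.3 ]
(40, 20, -31, 270) [0.2 0.2 4.7] [-0.1 -0.   0. ]
60 [(496, [231, 231, 223]), (500, [229, 230, 221]), (504, [230, 229, 221]), (508, [228, 227, 220]), (512, [228, 230, 221]), (516, [229, 228, 221]), (520, [230, 230, 222]), (524, [231, 230, 221]), (528, [106, 73, 48]), (532, [84, 67, 58]), (536, [83, 81, 82]), (540, [87, 87, 87]), (544, [84, 83, 82]), (548, [85, 85, 84]), (552, [86, 85, 83]), (556, [83, 83, 80])]
200 [(496, [233, 233, 226]), (500, [233, 233, 226]), (504, [233, 234, 226]), (508, [231, 232, 225]), (512, [142, 127, 116]), (516, [83, 59, 40]), (520, [84, 84, 83]), (524, [87, 87, 87]), (528, [84, 84, 83]), (532, [90, 90, 85]), (536, [87, 86, 87]), (540, [88, 85, 84]), (544, [88, 88, 87]), (548, [87, 85, 84]), (552, [88, 85, 84]), (556, [86, 86, 84])]
[(286, [123, 119, 113]), (288, [116, 113, 106]), (290, [115, 112, 109]), (292, [116, 113, 106]), (294, [115, 113, 106]), (296, [112, 109, 101]), (298, [86, 65, 53]), (300, [88, 61, 41]), (302, [82, 53, 34]), (304, [84, 60, 40])]
```

step_arm(motion=[[0,0,-1,0,0,0,0],[0,0,-1,0,0,0,0]])

```text
time_s: 11.0
eef_pos: [0.606, -0.0002, -0.0306]
eef_rot: [0.526, 0.473, 0.525, -0.474]
wrist_force: [0.7, -4.5, -1.5]
opening: 0.998
```

step_arm(motion=[[0,0,-1,0,0,0,0],[0,0,-1,0,0,0,0]])

```text
time_s: 11.25
eef_pos: [0.6062, -0.0001, -0.0304]
eef_rot: [0.526, 0.473, 0.524, -0.474]
wrist_force: [1.2, -7.6, -1.8]
opening: 0.999
```

step_arm(motion=[[0,0,-1,0,0,0,0],[0,0,-1,0,0,0,0]])

```text
time_s: 11.5
eef_pos: [0.6064, -0.0001, -0.0303]
eef_rot: [0.527, 0.473, 0.524, -0.474]
wrist_force: [1.5, -11.2, -1.5]
opening: 1.0
```

step_arm(motion=[[0,0,6,0,0,0,0],[-30,0,8,0,0,0,0],[-60,0,8,10,0,0,0],[-60,-30,-20,20,0,0,0],[-60,-60,-50,30,0,0,0],[-60,-80,-75,40,0,0,0],[-60,-90,-92,50,0,0,0],[-60,-90,-92,60,0,0,0],[-60,-90,-92,70,0,0,0],[-60,-90,-92,80,0,0,0]])

```text
time_s: 12.75
eef_pos: [0.5061, 0.0853, 0.0293]
eef_rot: [-0.095, -0.7, -0.096, 0.701]
wrist_force: [-1.2, 0.3, 0.6]
opening: 0.999
```

Run:
```python
from h import *
plan([(-50,118,29,180),(-50,118,-31,180)])
```

```text
t 12.75 jig xy [-50.2 120.4] z 29.3 yaw -170.4 F [-1.2  0.3  0.6] op 1.0 q [-0.07  0.26  1.88  0.    1.    1.23]
(-50, 118, 29, 180) [0.3 2.4 0.3] [9.6 0.  0.1]
(-50, 118, -31, 180) [60.3  2.5  0.2] [9.6 0.  0.1]
```

step_arm(motion=[[20,2,0,10,0,0,0],[45,2,0,10,0,0,0],[56,2,0,10,0,0,0],[60,2,0,10,0,0,0],[60,2,0,10,0,0,0]])

```text
time_s: 13.38
eef_pos: [0.5073, 0.0827, -0.0304]
eef_rot: [0.036, 0.706, 0.037, -0.706]
wrist_force: [-0.5, -0.2, -0.5]
opening: 1.004
```

step_arm(motion=[[0,0,-8,0,0,0,0],[0,0,-16,0,0,0,0],[0,0,-22,0,0,0,0],[0,0,-25,0,0,0,0],[0,0,-26,0,0,0,0]])

```text
time_s: 14.0
eef_pos: [0.5326, 0.0853, -0.0309]
eef_rot: [-0.036, -0.706, -0.037, 0.707]
wrist_force: [-2.0, -0.7, 1.3]
opening: 1.003
```

step_arm(motion=[[0,0,-1,0,0,0,0],[0,0,-2,0,0,0,0],[0,0,-2,0,0,0,0]])

```text
time_s: 14.38
eef_pos: [0.535, 0.0855, -0.0308]
eef_rot: [0.036, 0.706, 0.036, -0.706]
wrist_force: [-1.8, -0.1, -1.1]
opening: 1.002
```

Run:
```python
from h import *
plan([(-20,118,-31,180)])
```

```text
t 14.375 jig xy [-21.4 117.6] z -30.8 yaw -180.1 F [-1.8 -0.1 -1.1] op 1.0 q [-0.06  0.42  1.82  0.    0.9   1.41]
(-20, 118, -31, 180) [ 0.2 -0.4 -1.4] [-0.1 -0.   0. ]
```

step_arm(motion=[[0,0,-1,0,0,0,0],[0,0,-1,0,0,0,0]])

```text
time_s: 14.62
eef_pos: [0.5351, 0.0856, -0.0308]
eef_rot: [-0.037, -0.706, -0.036, 0.707]
wrist_force: [-5.9, -0.8, 3.6]
opening: 0.999
```

step_arm(motion=[[0,0,-1,0,0,0,0],[0,0,-1,0,0,0,0]])

```text
time_s: 14.88
eef_pos: [0.5351, 0.0856, -0.031]
eef_rot: [-0.037, -0.705, -0.037, 0.707]
wrist_force: [-7.3, -2.3, 5.4]
opening: 0.999
```

step_arm(motion=[[0,0,-1,0,0,0,0],[0,0,-1,0,0,0,0]])

```text
time_s: 15.12
eef_pos: [0.5351, 0.0856, -0.0312]
eef_rot: [-0.037, -0.704, -0.037, 0.708]
wrist_force: [-12.1, -2.7, 7.4]
opening: 1.0
```

step_arm(motion=[[0,0,6,0,0,0,0],[-30,0,10,0,0,0,0],[-55,20,20,0,0,0,40],[-60,70,40,0,0,0,40],[-60,120,60,0,0,0,40],[-60,170,80,0,0,0,40],[-60,220,95,0,0,0,40],[-60,250,99,0,0,0,40],[-60,259,99,0,0,0,40],[-60,259,99,0,0,0,40]])

```text
time_s: 16.38
eef_pos: [0.4665, -0.1822, 0.0294]
eef_rot: [0.036, 0.707, 0.036, -0.706]
wrist_force: [0.3, 0.9, 0.5]
opening: 0.843
```

Run:
```python
from h import *
plan([(-120,-141,-29,180)])
T,im,d=corners('w7'); i=ctrl.camera_info('wrist')
Z=height(T,d)
# tool-x of right of finger tips: farthest tool-x among finger pixels
q=cv2.undistortPoints(np.array([[[x,y]] for y in range(280,400,4) for x in range(140,500,4)],float),K(i),np.array(i['dist_coeffs'])).reshape(-1,2)
z=np.array([d[y,x] for y in range(280,400,4) for x in range(140,500,4)])
P=(np.c_[q*z[:,None],z]@np.array(i['hand_eye'])[:3,:3].T+np.array(i['hand_eye'])[:3,3])*1000
P=P[(P[:,0]<-35)&(P[:,0]>-75)]; print('tip',P[P[:,0].argsort()[-6:]].round(1))
```

```text
t 16.375 jig xy [-117.5 -141.4] z 29.4 yaw -180.1 F [0.3 0.9 0.5] op 0.84 q [-0.61  0.24  1.91  0.    0.99  0.86]
(-120, -141, -29, 180) [58.4 -0.4  2.6] [-0.1 -0.1 -0. ]
tip [[-48.1  36.5  -6.3]
 [-47.9  36.4  -7.7]
 [-47.9  36.7  -4.6]
 [-47.6 -35.9  -7.5]
 [-47.1 -35.9  -8.9]
 [-47.   36.5  -8.9]]
```

step_arm(motion=[[20,0,1,0,0,0,40],[42,0,1,0,0,0,40],[52,0,1,0,0,0,40],[55,0,1,0,0,0,40],[55,0,1,0,0,0,40]])

```text
time_s: 17.05
eef_pos: [0.4655, -0.1819, -0.0254]
eef_rot: [0.037, 0.706, 0.037, -0.706]
wrist_force: [-0.4, 0.0, -0.1]
opening: 0.846
```

step_arm(motion=[[0,0,-9,0,0,0,40],[0,0,-18,0,0,0,40],[0,0,-27,0,0,0,40],[0,0,-36,0,0,0,40],[0,0,-45,0,0,0,40],[0,0,-54,0,0,0,40],[0,0,-63,0,0,0,40],[0,0,-72,0,0,0,40],[0,0,-80,0,0,0,40],[0,0,-85,0,0,0,40]])

```text
time_s: 18.3
eef_pos: [0.5502, -0.1733, -0.0257]
eef_rot: [0.037, 0.706, 0.037, -0.706]
wrist_force: [-0.9, -0.6, 0.6]
opening: 0.843
```

Run:
```python
from h import *
plan([(-25,-141,-26,180)]); corners('w8')
```

```text
t 18.3 jig xy [ -33.4 -141.4] z -25.7 yaw -180.1 F [-0.9 -0.6  0.6] op 0.84 q [-0.51  0.47  1.73  0.    0.94  0.96]
(-25, -141, -26, 180) [ 0.3 -0.4 -8.4] [-0.1 -0.  -0. ]
```

View pics/w8.png

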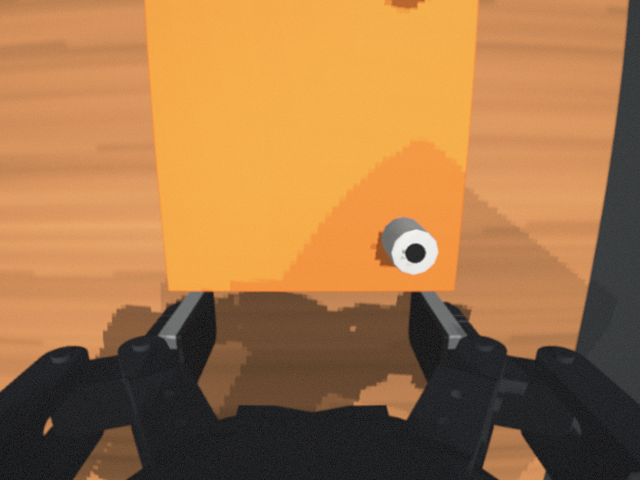

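Orange is square with the tool: its near edge lies along row 291. I'll finish most of the x travel and then swing round to its right side.

step_arm(motion=[[0,0,-5,0,0,0,40],[0,0,-9,0,0,0,40],[0,0,-9,0,0,0,40]])

```text
time_s: 18.73
eef_pos: [0.559, -0.1725, -0.0256]
eef_rot: [0.037, 0.706, 0.036, -0.706]
wrist_force: [0.2, -0.6, -0.3]
opening: 0.843
```

step_arm(motion=[[0,0,6,0,0,0,40],[-30,0,8,0,0,0,40],[-58,0,8,-10,0,0,40],[-60,30,-10,-20,0,0,40],[-60,60,-40,-30,0,0,40],[-60,74,-65,-40,0,0,40],[-60,75,-69,-50,0,0,40],[-60,75,-69,-60,0,0,40],[-60,75,-69,-70,0,0,40],[-60,75,-69,-80,0,0,40]])

```text
time_s: 19.98
eef_pos: [0.6343, -0.24, 0.0341]
eef_rot: [-0.483, -0.516, -0.483, 0.516]
wrist_force: [0.3, 1.2, -0.2]
opening: 0.842
```

Run:
```python
from h import *
plan([(45,-215,-26,270)])
```

```text
t 19.975 jig xy [  43.4 -216.5] z 34.1 yaw -99.8 F [ 0.3  1.2 -0.2] op 0.84 q [-0.54  0.57  1.43  0.    1.14 -0.47]
(45, -215, -26, 270) [60.1  1.4 -1.7] [-9.8 -0.   0. ]
```

step_arm(motion=[[25,1,0,-10,0,0,40],[45,1,0,-10,0,0,40],[57,1,0,-10,0,0,40],[60,1,0,-10,0,0,40],[60,1,0,-10,0,0,40]])

```text
time_s: 20.6
eef_pos: [0.6361, -0.2401, -0.0255]
eef_rot: [0.525, 0.474, 0.525, -0.474]
wrist_force: [0.4, -0.5, 0.1]
opening: 0.844
```

step_arm(motion=[[0,0,-8,0,0,0,40],[0,0,-16,0,0,0,40],[0,0,-26,0,0,0,40],[0,0,-37,0,0,0,40],[0,0,-48,0,0,0,40],[0,0,-59,0,0,0,40],[0,0,-70,0,0,0,40],[0,0,-81,0,0,0,40],[0,0,-90,0,0,0,40],[0,0,-95,0,0,0,40]])

```text
time_s: 21.85
eef_pos: [0.626, -0.1447, -0.0258]
eef_rot: [0.525, 0.473, 0.525, -0.473]
wrist_force: [0.7, -1.2, -0.5]
opening: 0.84
```

Run:
```python
from h import *
plan([(45,-80,-26,270)]); corners('w9')
```

```text
t 21.85 jig xy [  45.  -120.9] z -25.8 yaw -90.1 F [ 0.7 -1.2 -0.5] op 0.84 q [-0.41  0.59  1.55  0.    1.01 -0.52]
(45, -80, -26, 270) [  0.2  -0.  -40.9] [-0.1 -0.   0. ]
```

View pics/w9.png

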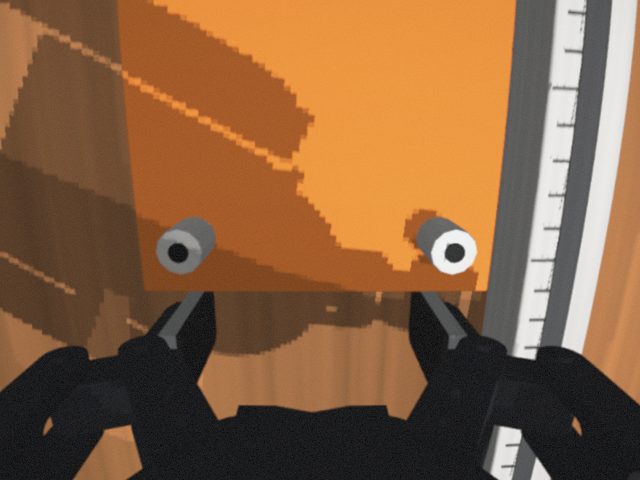

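Orange is square and close to the fence, so I'll close the joint.

step_arm(motion=[[0,0,-8,0,0,0,40],[0,0,-17,0,0,0,40],[0,0,-26,0,0,0,40],[0,0,-34,0,0,0,40],[0,0,-40,0,0,0,40],[0,0,-43,0,0,0,40],[0,0,-44,0,0,0,40],[0,0,-44,0,0,0,40]])

```text
time_s: 22.9
eef_pos: [0.6216, -0.1017, -0.0257]
eef_rot: [0.525, 0.474, 0.525, -0.474]
wrist_force: [-0.5, -0.6, 0.1]
opening: 0.841
```

step_arm(motion=[[0,0,-1,0,0,0,40],[0,0,-2,0,0,0,40],[0,0,-2,0,0,0,40]])

```text
time_s: 23.28
eef_pos: [0.6214, -0.0998, -0.0257]
eef_rot: [0.525, 0.474, 0.525, -0.474]
wrist_force: [-0.0, -0.9, 0.3]
opening: 0.842
```

step_arm(motion=[[0,0,-1,0,0,0,40],[0,0,-1,0,0,0,40]])

```text
time_s: 23.52
eef_pos: [0.6214, -0.0992, -0.0256]
eef_rot: [0.525, 0.473, 0.525, -0.474]
wrist_force: [-1.8, -3.7, -0.4]
opening: 0.843
```

step_arm(motion=[[0,0,-1,0,0,0,40],[0,0,-1,0,0,0,40]])

```text
time_s: 23.78
eef_pos: [0.6218, -0.0991, -0.0254]
eef_rot: [0.526, 0.473, 0.524, -0.474]
wrist_force: [0.1, -7.1, -0.8]
opening: 0.842
```

step_arm(motion=[[0,0,6,0,0,0,40],[-30,0,8,0,0,0,40],[-60,0,8,10,0,0,40],[-60,-30,-10,20,0,0,40],[-60,-60,-30,30,0,0,40],[-60,-85,-50,40,0,0,40],[-60,-95,-55,50,0,0,40],[-60,-95,-55,60,0,0,40],[-60,-95,-55,70,0,0,40],[-60,-95,-55,80,0,0,40]])

```text
time_s: 25.02
eef_pos: [0.5209, -0.0524, 0.0343]
eef_rot: [-0.095, -0.701, -0.096, 0.701]
wrist_force: [-0.4, -0.6, 0.7]
opening: 0.838
```

Run:
```python
from h import *
plan([(-50,-20,-26,180)])
```

```text
t 25.025 jig xy [-49.9 -18. ] z 34.3 yaw -170.4 F [-0.4 -0.6  0.7] op 0.84 q [-0.33  0.27  1.85  0.    1.02  0.97]
(-50, -20, -26, 180) [60.3  2.   0.4] [9.6 0.  0.1]
```

step_arm(motion=[[25,2,0,10,0,0,40],[45,2,0,10,0,0,40],[57,2,0,10,0,0,40],[60,2,0,10,0,0,40],[60,2,0,10,0,0,40]])

```text
time_s: 25.65
eef_pos: [0.5219, -0.0548, -0.0254]
eef_rot: [0.036, 0.706, 0.036, -0.706]
wrist_force: [0.3, 0.4, -0.1]
opening: 0.849
```

step_arm(motion=[[0,0,-8,0,0,0,40],[0,0,-16,0,0,0,40],[0,0,-22,0,0,0,40],[0,0,-25,0,0,0,40],[0,0,-27,0,0,0,40],[0,0,-27,0,0,0,40]])

```text
time_s: 26.4
eef_pos: [0.5484, -0.0519, -0.0258]
eef_rot: [-0.036, -0.706, -0.037, 0.706]
wrist_force: [0.1, 0.0, -0.4]
opening: 0.845
```

step_arm(motion=[[0,0,-1,0,0,0,40],[0,0,-2,0,0,0,40],[0,0,-2,0,0,0,40]])

```text
time_s: 26.78
eef_pos: [0.55, -0.0517, -0.0258]
eef_rot: [-0.036, -0.706, -0.037, 0.706]
wrist_force: [-3.1, -0.5, 0.7]
opening: 0.843
```

step_arm(motion=[[0,0,-1,0,0,0,40],[0,0,-1,0,0,0,40]])

```text
time_s: 27.02
eef_pos: [0.55, -0.0517, -0.0259]
eef_rot: [-0.036, -0.705, -0.037, 0.707]
wrist_force: [-5.8, -1.0, 4.2]
opening: 0.848
```

step_arm(motion=[[0,0,-1,0,0,0,40],[0,0,-1,0,0,0,40]])

```text
time_s: 27.28
eef_pos: [0.55, -0.0517, -0.026]
eef_rot: [-0.037, -0.704, -0.037, 0.708]
wrist_force: [-9.5, -2.4, 8.0]
opening: 0.844
```

step_arm(motion=[[0,0,8,0,0,0,40],[-30,0,8,0,0,0,40],[-70,0,8,0,0,0,40],[-110,-30,0,0,0,0,40],[-150,-60,-15,0,0,0,40],[-150,-85,-30,0,0,0,40],[-150,-95,-37,0,0,0,40],[-150,-95,-37,0,0,0,40],[-150,-95,-37,0,0,0,40]])

```text
time_s: 28.4
eef_pos: [0.5786, 0.046, 0.1233]
eef_rot: [-0.036, -0.706, -0.036, 0.707]
wrist_force: [0.3, 0.1, -0.3]
opening: 0.844
```

Run:
```python
from h import *
plan([]); T,im,d=corners('w10')
cv2.imwrite('pics/w10b.png',cv2.resize(im[:,:,::-1],(800,600),interpolation=cv2.INTER_CUBIC)); np.save('T10.npy',T)
```

```text
t 28.4 jig xy [17.9 73.7] z 123.3 yaw -180.1 F [ 0.3  0.1 -0.3] op 0.84 q [-0.12  0.26  1.65 -0.    1.22  1.34]
```

View pics/w10b.png

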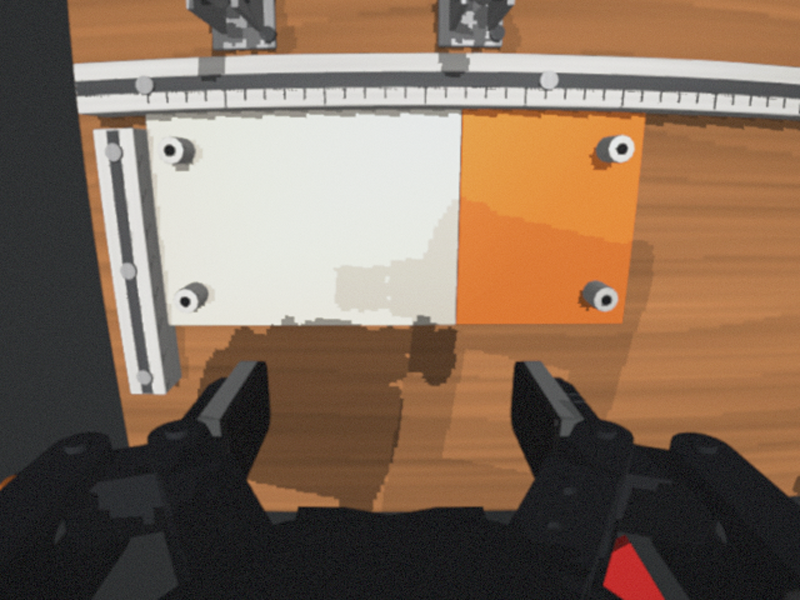

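The picture shows the joint closed at column 457-462, both near edges in line at rows 323-324, white against the stop, and no wood visible at the fence. One numeric check, then I'll hand it in.

Run:
```python
from h import *
px=np.array([(171,325),(457,324),(622,323),(462,112),(644,114)])*.8
print(injig(toz('wrist',px,.028,np.load('T10.npy'))))
o=ctrl.get_obs(); print(o['time_s'],o['wrist_force']); print(ctrl.hand_in())
```

```text
[[ -9.8 203.3]
 [ -8.9  34.4]
 [ -8.7 -64.1]
 [108.7  35.5]
 [109.6 -63.3]]
28.45 [-0.23729123 -0.81079264  0.26878429]
the job is handed in; nothing more can be done
None
```

I pushed both acrylic pieces into the jig and handed the job in at about 28.5 s. No verdict was reported.

**What I did:** I squared the white piece with a two-finger push, slid it against the end stop (about 11 N) and then the fence (about 12 N). I then squared the orange piece, pushed it along until it met the white one (about 7 N), and pressed it against the fence (about 10 N). All pushes stayed flat on the board.

**Last checks:** In the jig frame:

| What I measured | Measured (mm) | Nominal (mm) |
|---|---|---|
| Near edges, x | -9.8 to -8.7 | -10 |
| Far edges, x | 108.7 to 109.6 | 110 |
| White's left edge, y | 203.3 | 205 |
| Joint, y | 34.4 to 35.5 | 35 |
| Orange's right edge, y | -63.3 to -64.1 | -65 |

These fit within the roughly 2 mm calibration. The last picture shows no gap in the joint, and the gripper was raised clear of everything.

**What disagreed:**
- **Fingertip position:** The fingertips sit about 40 mm short of the reported TCP. My first push therefore passed above the white piece without touching it. The wrist depth and side camera both showed this, and I lowered the tool to correct for it.
- **Stop position:** During the push, contact with the stop came about 2 mm further along y than I had estimated.

I did not check the loose items again with a camera at the end. I saw no contact with them, and no unexpected forces were recorded.

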